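Dock the sample rack in the reader and point out the urgent tube

ROBOT

A 6-joint arm with a two-finger parallel gripper is mounted at the origin on a cart in front of the work surface, level with it; the furniture and walls round the work are solid. World frame = base frame: x ahead of the robot, y to its left, z up, the work surface at z = 0. Lengths are in m, angles in rad, forces in N, time in s.
With the tool pointing down it reaches from about 0.325 to 0.9 m from the base axis. Payload 3.5 kg.
Tool frame: the origin (TCP) lies between the finger pads; the fingertips stand bot.tips_ahead ahead of it and the grasp point (between the pads) lies 6 mm ahead of it (bot.tips_ahead is the distance from the TCP to the fingertips, in m); z points along the fingers, y is the line along which they close (so a half turn about z gives the same grasp; the last joint's range is limited). The gripper opens to 85 mm and grips with 20 to 120 N. Pads are 22 mm wide; open, the fingers measure 114 mm over their backs; the gripper's body (76 mm by 85 mm) begins 54 mm behind the grasp point. The pads swing forward as they close: fully open they stand 13 mm farther back than shut.
Start: joints at [1.23, 0.276, -0.026, 1.268, 0, 1.467], TCP at [0.147, 0.607, 0.256] pointing down, gripper open.
Joint ranges: [-3.12, 3.12], [-0.85, 1.88], [-1.08, 1.24], [-1.95, 2.15], [-1.57, 1.53], [-3.14, 3.14]. Speed limits (rad/s): [2.57, 2.57, 3.14, 3.14, 3.14, 3.14].

INTERFACE

Orientations are given as a unit quaternion [x, y, z, w].
In Python, from bench import bot, cams, spotter gives the robot as it stands.
- The arm moves only by the shell command python3 -m handwheel 'ROWS'. ROWS is JSON, a list of rows, each a list of 5 numbers: the shift along the tool's x, y, z in cm, then the turn about the tool's z in rad, then the closure, from 0 (fully open) to 1 (shut). A call has exactly 10 rows; each row is the pose to reach, as a shift and turn from the pose commanded when the call began, along the tool's axes at that moment; what a row does not reach only later rows make up. A row lasts 1/8 s, in which the tool goes at most 62.5 mm and 10.7 degrees, less where a joint would pass 70% of its speed; a pose out of reach is approached as far as the arm can. A call with a gripper value outside its range is refused whole. The fingers move at their own pace and stop on an object; the grip force is fixed at half the most. Time passes only in rows, so rows that repeat a pose let the fingers close, or fill a call up. It gives the time, the measured TCP pose, the force, the opening and the grip force at its end, in the units of the state.
- bot.observe(): the state, without advancing time (a new reading comes with each control period).
- cams.capture(name): name is "side" or "top"; returns a dict with "color" (480x640x3 uint8, red, green, blue), "vfov" (degrees; the focal length in pixels is half the picture's height over the tangent of half this angle, whatever the lens; pixels are square), "cx", "cy" (the principal point, pixels), "pose" (4x4, takes a point from camera to world coordinates). Camera axes: x right, y down, z forward; pixel columns grow to the right and rows downward; lengths in m; the calibration is good to about 2 mm. A picture is of the moment at which its call begins. There is no depth.
- bot.sign_off(): hands the job in; it is judged then, once.
Trained networks look in the newest picture that a camera, given by its name, has taken for a name from the list of things; names that differ only in an ending like _2 or _b are one class to them, and where a whole thing is asked for, a point or a joint stands for the part that bears it (a point fixed in the world has none). Each returns a list of dicts, best first, with "conf" (0 to 1); they miss things now and then, are a little off and sometimes report something else, mostly with a low value. They report only what shows in the picture. A call takes as long as a camera call. They do not tell look-alikes from the thing itself.
- spotter.regions_of(camera, query): "pixels" (480x640 bool, what is visible of it) and "location" ([column, row] in pixels, amid what is visible of it).
The state is a dict: "time_s": time; "qpos": joint angles; "qvel": joint speeds; "joint_torque": joint torques, N m; "eef_pos": TCP position; "ee_rot": TCP orientation; "contact_force": force on the tool from outside, world axes, zero at the start; "ft_torque": the same for the moment, N m; "opening": finger opening in m; "finger_force": force on a finger pad.
Only numpy, scipy, OpenCV 4.12 (cv2) and the standard library are available. Lean on these libraries where they do the work, as an engineer would, in place of code of your own. Each camera call takes 0.05 s, during which the arm holds its last target. There are 200 camera calls.

TASK

Dock the small white tube rack for reading: with your fingertips gently push it along its lane by its trailing end, fully home against the end stop, so that the orange catch springs up behind it. Then point out the urgent sample for the colleague who will pull it: hold your fingertips, pointing straight down, a couple of centimetres above the middle of the yellow cap in that rack for at least three seconds, and finish still pointing there. Lift nothing, touch none of the tubes, and leave the other things where they lie.

Things in the scene. Friction and masses are not known exactly. Their poses are not given: they have to be found in the camera images.
- dock: docking lane of a tube reader, fixed: aluminium deck 250 (x) x 84 x 10 mm with two grey guide rails 57 mm apart and 14 mm high along x, end stop at +x, open flared mouth at -x. Origin: centre of the deck's underside, on the worktop; x runs along the lane to the end stop (to the robot's left, within 0.3 rad), y towards the robot, z up
- reader (a point): top centre of the reader's white head, fixed to the dock behind the lane: 120 (dock x) x 28 x 46 mm on a dark post, top 102 mm above the worktop, 56 mm behind the lane's centre line (dock x 46, y -56 mm)
- end_stop (a point): foot of the grey end stop's face, on the lane's centre line at deck height (dock frame: x 110, y 0, z 10 mm); the stop is 30 mm high; the rack's leading end touches it when the rack is fully home
- rack: small white tube rack, loose on the deck between the rails, long axis along the lane (its x points away from the end stop): 128 x 51 mm, walls 34 mm high, about 0.2 kg with tubes, slides with 1 to 3 N. Origin: centre of its underside. Starts 45 to 75 mm short of the end stop; fully home its origin is at dock x = 46 mm. Cells 20 mm apart; the two columns nearest the trailing end (rack x over 20 mm) are empty
- push_face (a point): middle of the rack's trailing end face (rack frame: x +64, y 0, z 25 mm), a flat panel 20 mm wide: the place to push, towards dock +x. Keep the fingertips' lowest point 10 to 20 mm above the deck, clear of the catch
- catch (a joint): angle of the orange sprung catch in the deck's slot: about 0.16 = held down flush under the rack (as at the start); 0 = up, its tooth 6 mm proud of the deck at dock x -20.5 mm, behind the docked rack. A weak spring (0.3 N) lifts it by itself once the rack's trailing end has passed it (rack origin beyond dock x of about 44 mm)
- tube_yellow: sample tube with a yellow cap, loose in a cell of the rack: 113 mm tall, body 13 mm and cap 15 mm in diameter, cap 22 mm high; origin: centre of its underside (13 mm above the worktop), z along the tube to the cap. The only yellow cap in this rack; its cell differs from run to run, it may lean by up to 0.2 rad and shift when the rack moves
- cap_yellow (a point): centre of the top of the yellow cap, about 125 mm above the worktop while the tube is in the rack
- tube_red: sample tube with a red cap, loose in a cell of the rack: 113 mm tall, body 13 mm and cap 15 mm in diameter, cap 22 mm high; origin: centre of its underside (13 mm above the worktop), z along the tube to the cap. Not the one to point at
- tube_blue: sample tube with a blue cap, loose in a cell of the rack: 113 mm tall, body 13 mm and cap 15 mm in diameter, cap 22 mm high; origin: centre of its underside (13 mm above the worktop), z along the tube to the cap. Not the one to point at
- tube_purple: sample tube with a purple cap, loose in a cell of the rack: 113 mm tall, body 13 mm and cap 15 mm in diameter, cap 22 mm high; origin: centre of its underside (13 mm above the worktop), z along the tube to the cap. Not the one to point at
- rack_tubes: three more tubes of the same size, two purple caps and a red one, fast in the rack at rack x, y = (-29, 11), (-29, -11), (10, 11) mm; origin: the rack's origin. Not the ones to point at
- timer: white count-down timer on a stand, 39 x 68 x 62 mm, bystander; origin: centre of its underside
- wash_bottle: white wash bottle, 76 x 63 mm, 156 mm tall, bystander; origin: centre of its underside
- tape_roll: roll of beige tape lying flat, 69 mm in diameter, 19 mm high, bystander; origin: centre of its underside
- marker: marker pen with a black cap lying down, 133 mm long along its y, 13 mm thick, bystander; origin: centre of its underside
- pipette: white piston pipette lying on its side, 278 mm long along its y, 34 mm high, bystander; origin: centre of its underside
There are look-alikes about, which are no part of the job. What is shaped like the rack but black is not meant.

How it is judged:
On the way, in this order (a step that is already met when the one before it is completed fails the run):
1. the rack is home and the catch has come up behind it (x of rack in the frame of dock above 0.0415 m and value of joint catch below 0.05 rad), for 0.3 s.
2. the fingertips point at the yellow cap from just above and dwell (all of step 1 and horizontal distance between the grasp point and cap_yellow below 0.012 m and z of the grasp point in the frame of dock between 0.142 and 0.195 m), for 2 s.
At the end, for the whole second after the job is handed in: Rack at rest, its origin beyond x = 41.5 mm in the dock frame, catch up (below 0.05 rad); the grasp point between the fingers within 12 mm horizontally of the yellow cap's centre and 142 to 195 mm above the worktop (tips 0 to 50 mm above the cap); yellow tube in its cell, leaning under 0.35 rad (all of step 2 and linear speed of rack below 0.01 m/s and z of tube_yellow in the frame of rack below 0.015 m and angle between tube_yellow's own z axis and vertical below 0.35 rad); the robot touches nothing.
It fails at once if the rack is lifted or tipped (z of rack in the frame of dock above 0.022 m or angle between rack's own z axis and vertical above 0.2 rad).
It fails at once if a tube is lifted out of its cell (z of any of tube_yellow, tube_red, tube_blue, tube_purple in the frame of rack above 0.02 m).
It fails at once if the hand or arm touches a tube (more than 0.3 N) (contact force between any of the fingers, the arm and tube_yellow above 0.3 N or contact force between any of the fingers, the arm and tube_red above 0.3 N or contact force between any of the fingers, the arm and tube_blue above 0.3 N or contact force between any of the fingers, the arm and tube_purple above 0.3 N or contact force between any of the fingers, the arm and rack_tubes above 0.3 N).
It fails at once if the rack is pushed with more than 30 N (contact force between the fingers and rack above 30 N).
It fails at once if a bystander is moved by more than 15 mm (distance of any of timer, wash_bottle, tape_roll, marker, pipette from where it was at the start of the episode above 0.015 m).
It also fails if it takes over 51 s, if anything falls off the work surface, if the arm or the gripper's body presses on something with over 40 N, if the wrist force passes 120 N, or if a joint passes its speed limit or range.

## Working session

There is one attempt and no reset: what is moved stays moved. The work goes in short steps, Python scripts to look and compute and a shell command to move; the robot and the scene stay as the last step left them, time stands still between calls to the robot, and variables do not carry over. Pictures are saved under pics/ and viewed, at most 10 in all, crops included, and the job is handed in when it is done.

```bash
mkdir -p pics; cat > h.py <<'E'
from bench import bot, cams, spotter
import numpy as np, cv2
def K(c):
    f=240/np.tan(np.radians(c["vfov"])/2); return f
def proj(c,p):
    T=np.linalg.inv(c["pose"]); q=T[:3,:3]@np.asarray(p,float)+T[:3,3]
    return K(c)*q[0]/q[2]+c["cx"],K(c)*q[1]/q[2]+c["cy"]
def ray(c,uv):
    d=np.array([(uv[0]-c["cx"])/K(c),(uv[1]-c["cy"])/K(c),1]); return c["pose"][:3,3],c["pose"][:3,:3]@d
def atz(c,uv,z):
    o,d=ray(c,uv); return o+d*(z-o[2])/d[2]
def tri(a,ua,b,ub):
    o1,d1=ray(a,ua);o2,d2=ray(b,ub)
    s=np.linalg.lstsq(np.c_[d1,-d2],o2-o1,rcond=None)[0]
    p,q=o1+s[0]*d1,o2+s[1]*d2
    return (p+q)/2,np.linalg.norm(p-q)
E
python3 - <<'E'
from h import *
s=bot.observe(); print(s["time_s"],s["eef_pos"],s["ee_rot"],bot.tips_ahead)
for n in("side","top"):
    c=cams.capture(n); cv2.imwrite(f"pics/{n}0.png",c["color"][:,:,::-1]); print(n,c["vfov"],c["cx"],c["cy"],c["pose"].round(3).tolist())
    for q in("dock","rack","catch","tube_yellow","cap_yellow","push_face"):
        print(q,[(round(r["conf"],2),np.round(r["location"]),int(r["pixels"].sum())) for r in spotter.regions_of(n,q)[:3]])
print(bot.observe()["time_s"])
E
```

```text
0.0 [0.14698978 0.60673212 0.2551727 ] [ 1.18635370e-01  9.92937276e-01 -1.07347583e-03 -2.50938038e-04] 0.025
side 49.30046058571455 320.3496457174174 241.3180667185198 [[-0.96, -0.11, 0.258, 0.068], [-0.281, 0.355, -0.892, 1.281], [0.007, -0.928, -0.372, 0.657], [0.0, 0.0, 0.0, 1.0]]
dock [(0.71, array([293., 278.]), 1138)]
rack [(0.97, array([312., 269.]), 475), (0.72, array([319., 236.]), 552), (0.45, array([305., 239.]), 18)]
catch []
tube_yellow []
cap_yellow []
push_face [(0.65, array([320., 236.]), 524), (0.57, array([315., 273.]), 392)]
top 45.50146604000438 318.46776220825075 236.7330395121901 [[-0.14, -0.842, 0.521, -0.381], [-0.99, 0.113, -0.083, 0.079], [0.011, -0.527, -0.85, 1.477], [0.0, 0.0, 0.0, 1.0]]
dock [(0.89, array([282., 250.]), 1959)]
rack [(0.96, array([307., 249.]), 689), (0.87, array([375., 220.]), 884)]
catch []
tube_yellow [(0.46, array([300., 235.]), 95)]
cap_yellow []
push_face [(0.81, array([380., 224.]), 904), (0.61, array([311., 247.]), 854)]
0.7
```

```bash
python3 - <<'E'
import cv2
a=cv2.imread("pics/side0.png")[180:340,200:440];b=cv2.imread("pics/top0.png")[150:310,220:460]
cv2.imwrite("pics/s0c.png",cv2.resize(a,None,fx=3.3,fy=3.3,interpolation=2));cv2.imwrite("pics/t0c.png",cv2.resize(b,None,fx=3.3,fy=3.3,interpolation=2))
E
```

```text
(no output)
```

View pics/s0c.png

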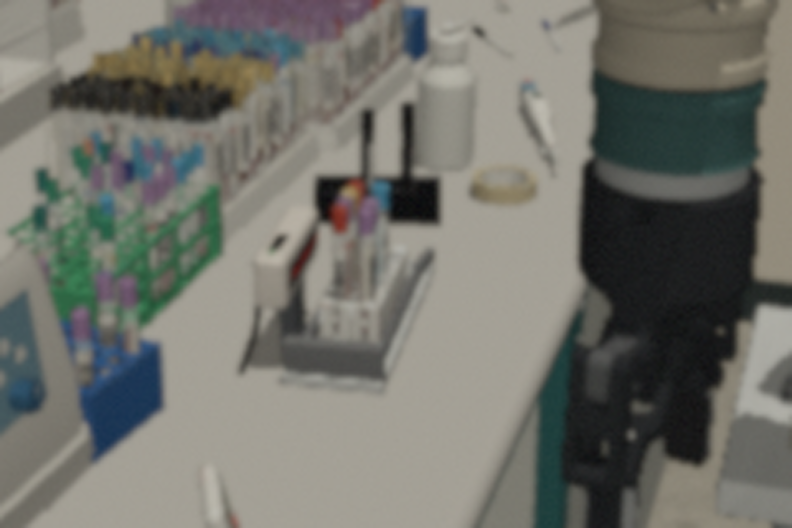

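View pics/t0c.png

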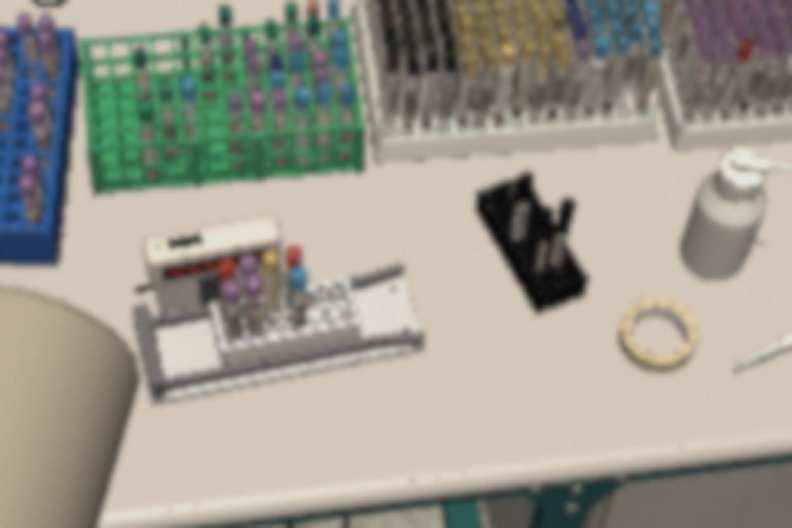

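View pics/top0.png

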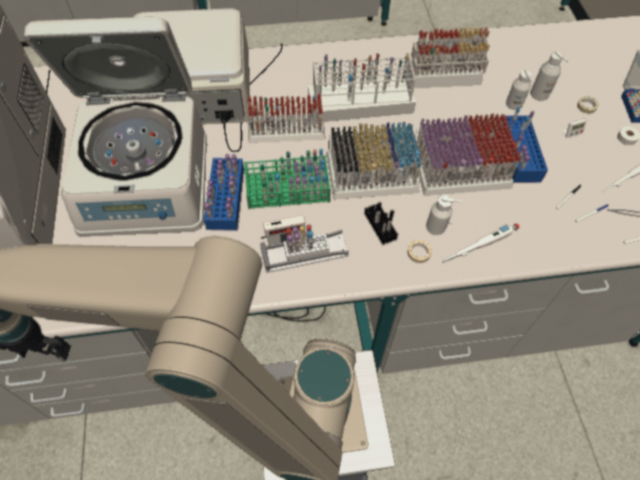

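```bash
python3 - <<'E'
import cv2,numpy as np
a=cv2.imread("pics/side0.png")[230:302,270:340];b=cv2.imread("pics/top0.png")[212:276,256:354]
f=lambda i:cv2.resize(i,None,fx=8,fy=8,interpolation=2)
cv2.imwrite("pics/s1.png",f(a));cv2.imwrite("pics/t1.png",f(b))
E
```

```text
(no output)
```

View pics/s1.png

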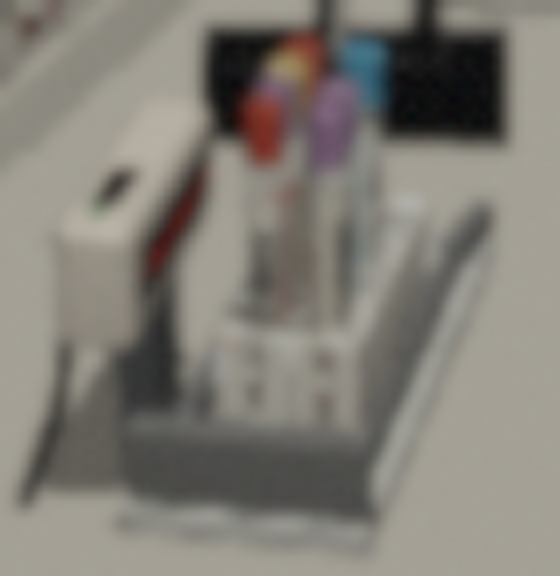

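View pics/t1.png

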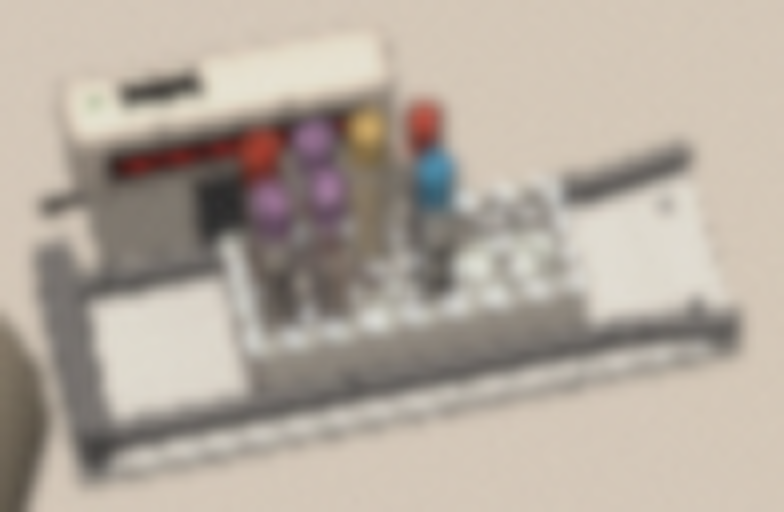

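```bash
cat >> h.py <<'E'
def dockT(p):
    c,s=np.cos(p[2]),np.sin(p[2]); return lambda q: np.array([p[0]+c*q[0]-s*q[1],p[1]+s*q[0]+c*q[1],q[2]])
E
python3 - <<'E'
from h import *
from scipy.optimize import least_squares
T=cams.capture("top");S=cams.capture("side")
D=[("T",380,37,(-14,-70,102)),("T",65,85,(106,-70,102)),("T",75,140,(106,-42,102)),("T",392,90,(-14,-42,102)),("T",732,355,(-125,42,0)),("T",92,482,(125,42,0)),
("S",60,232,(106,-70,102)),("S",128,238,(106,-42,102)),("S",118,525,(125,-42,0)),("S",372,550,(125,42,0))]
R=[("T",250,350,(-64,25.5,44)),("T",580,292,(64,25.5,44)),("T",228,238,(-64,-25.5,44)),("T",555,182,(64,-25.5,44)),("S",225,340,(-64,-25.5,44)),("S",360,345,(-64,25.5,44))]
def uv(k,x,y): return ((x+.5)/8-.5+(256 if k=="T" else 270),(y+.5)/8-.5+(212 if k=="T" else 230))
def res(p):
    f=dockT(p);o=[]
    for k,x,y,q in D: o.append(np.subtract(proj(T if k=="T" else S,f(np.array(q)/1e3)),uv(k,x,y)))
    for k,x,y,q in R: o.append(np.subtract(proj(T if k=="T" else S,f(np.array([p[3]-q[0]/1e3*1*(-1)*(-1) if 0 else p[3]-q[0]/1e3,q[1]/1e3,q[2]/1e3]))),uv(k,x,y)))
    return np.ravel(o)
# dock x ~ world +y ; y towards robot = -x world
r=least_squares(res,[0.5,0.2,np.pi/2,-0.015],loss="soft_l1")
p=r.x;print(p,np.round(res(p).reshape(-1,2),1).tolist())
R=[(k,x,y,(q[0],q[1],q[2])) for k,x,y,q in R]
f=dockT(p)
t=tri(T,uv("T",367,121),S,uv("S",292,55));print("yellow",t)
print("z fixed",atz(T,uv("T",367,121),.125),atz(S,uv("S",292,55),.125))
c,s=np.cos(p[2]),np.sin(p[2]);
for w in(atz(T,uv("T",367,121),.125),t[0]):
    d=w[:2]-p[:2];print("dock xy",c*d[0]+s*d[1],-s*d[0]+c*d[1])
print("push face",f([p[3]-.064,0,.035]))
np.save("p.npy",p)
E
```

```text
[ 0.47412262 -0.01629838  1.66286938 -0.00569844] [[0.4, -2.4], [-1.0, -0.6], [-0.4, 0.5], [1.1, -1.1], [1.4, 0.6], [-1.3, 1.4], [-1.2, -1.0], [0.6, -0.9], [0.8, 1.0], [-0.2, 0.9], [-0.4, 1.2], [1.5, -0.1], [-1.1, 0.5], [0.4, -0.8], [-1.0, -0.7], [0.3, 0.3]]
yellow (array([ 0.48456703, -0.01058187,  0.12835265]), np.float64(0.0007256282206033015))
z fixed [ 0.48715063 -0.01079947  0.125     ] [ 0.48674405 -0.0183132   0.125     ]
dock xy 0.0042777809869114555 -0.013478406042987015
dock xy 0.0047320065345649856 -0.010925761182067196
push face [ 0.48053091 -0.08570159  0.035     ]
```

```bash
python3 -m handwheel '[[-3,-4,0,-0.03,1],[-6,-8,0,-0.06,1],[-9,-12,0,-0.1,1],[-12,-16,0,-0.13,1],[-15,-20,0,-0.16,1],[-18,-24,0,-0.2,1],[-21,-28,0,-0.23,1],[-24,-32,0,-0.26,1],[-27.5,-36,0,-0.3,1],[-31,-40,0,-0.33,1]]'; python3 - <<'E'
from h import *
print(bot.tips_ahead); s=bot.observe(); q=s["ee_rot"]
from scipy.spatial.transform import Rotation as R
M=R.from_quat(q).as_matrix(); f=dockT(np.load("p.npy")); t=f([-.115,.004,.2]); print(s["eef_pos"],M[:,1],np.degrees(np.arctan2(M[1,1],M[0,1])),M.T@(t-s["eef_pos"]))
E
```

```text
time_s: 2.05
eef_pos: [0.3549, 0.1442, 0.2567]
ee_rot: [-0.047, 0.999, 0.0, 0.001]
contact_force: [1.5, 0.8, 0.2]
opening: -0.0
finger_force: 0.0
0.025
[0.35490444 0.14415453 0.25674722] [-9.34404112e-02  9.95624829e-01  2.97608319e-04] 95.36156288972504 [-0.0994393  -0.28590144  0.05682266]
```

```bash
python3 -m handwheel '[[-1,-4,0,0,1],[-2,-8,0,0,1],[-4,-12,0,0,1],[-5,-16,0,0,1],[-7,-20,0,0,1],[-8,-24,0,0,1],[-9.9,-28.6,0,0,1],[-9.9,-28.6,2,0,1],[-9.9,-28.6,5.7,0,1],[-9.9,-28.6,5.7,0,1]]'; python3 - <<'E'
from h import *
s=bot.observe(); p=np.load("p.npy")
for n in("side","top"):
    c=cams.capture(n); tip=s["eef_pos"]-[0,0,.025]; u=proj(c,tip); print(n,u, [proj(c,dockT(p)([-.085,0,.01]))])
    x,y=int(u[0])-50,int(u[1])-37
    cv2.imwrite(f"pics/{n}2.png",cv2.resize(c["color"][y:y+75,x:x+100,::-1],None,fx=8,fy=8,interpolation=2)); print(x,y)
E
```

```text
time_s: 3.3
eef_pos: [0.4767, -0.1292, 0.1967]
ee_rot: [-0.046, 0.999, 0.001, -0.003]
contact_force: [-0.8, 0.4, -0.3]
opening: -0.0001
finger_force: 0.0
side (np.float64(320.7020979323909), np.float64(209.03710165503566)) [(np.float64(316.06414699606665), np.float64(262.59771498105914))]
270 172
top (np.float64(344.41285919594793), np.float64(215.81705795104617)) [(np.float64(332.1215606227953), np.float64(245.62445933047331))]
294 178
```

View pics/side2.png

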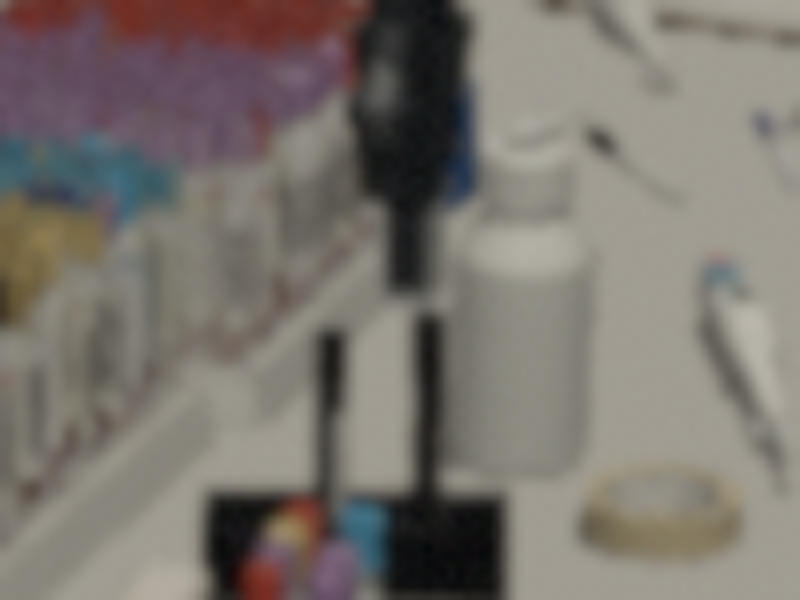

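View pics/top2.png

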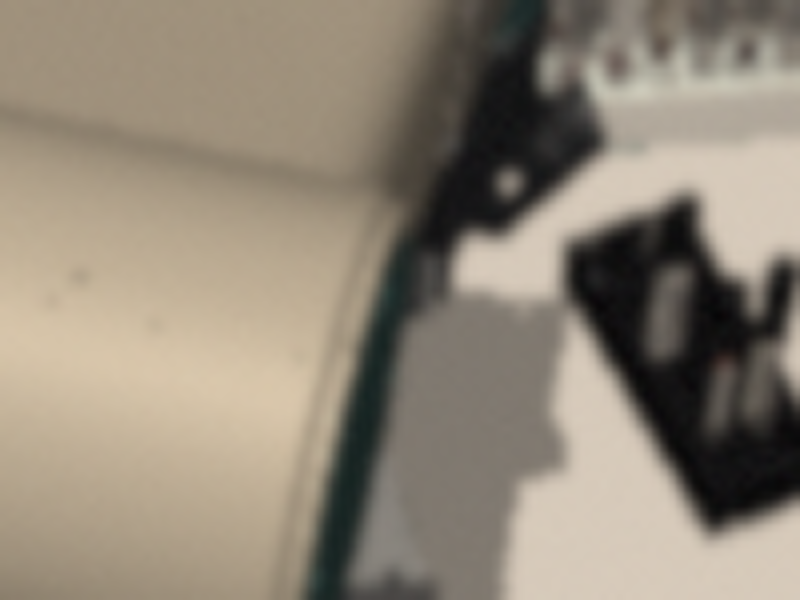

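```bash
python3 -m handwheel '[[-0.3,0,2,0,1],[-0.3,0,4,0,1],[-0.3,0,6,0,1],[-0.3,0,8,0,1],[-0.3,0,10,0,1],[-0.3,0,11.5,0,1],[-0.3,0,13,0,1],[-0.3,0,14,0,1],[-0.3,0,14.3,0,1],[-0.3,0,14.3,0,1]]'; cat > st.py <<'E'
from h import *
from scipy.spatial.transform import Rotation as R
s=bot.observe();p=np.load("p.npy");c,sn=np.cos(p[2]),np.sin(p[2]);M=R.from_quat(s["ee_rot"]).as_matrix()
d=s["eef_pos"][:2]-p[:2];print("dock xy mm",1e3*np.round([c*d[0]+sn*d[1],-sn*d[0]+c*d[1]],4),"tip z",s["eef_pos"][2]-.025,"yaw",np.arctan2(M[1,1],M[0,1])-p[2],"F",np.round(s["contact_force"],1),s["time_s"],"tilt",M[:2,2].round(4))
E
python3 st.py
```

```text
time_s: 4.65
eef_pos: [0.4823, -0.1298, 0.0563]
ee_rot: [-0.046, 0.999, 0.0, -0.0]
contact_force: [0.2, 0.2, 0.2]
opening: -0.0003
finger_force: 0.0
dock xy mm [-113.8    2.3] tip z 0.03132668271745054 yaw 0.00013069898738282681 F [0.2 0.2 0.2] 4.65 tilt [-0.  0.]
```

```bash
python3 -m handwheel '[[0.2,0.5,0,0,1],[0.2,1,0,0,1],[0.2,1.5,0,0,1],[0.2,2,0,0,1],[0.2,2.3,0,0,1],[0.2,2.6,0,0,1],[0.2,2.8,0,0,1],[0.2,3.0,0,0,1],[0.2,3.2,0,0,1],[0.2,3.4,0,0,1]]'; python3 st.py
```

```text
time_s: 5.9
eef_pos: [0.4771, -0.0962, 0.0563]
ee_rot: [-0.046, 0.999, -0.0, 0.0]
contact_force: [-0.2, -1.0, -0.4]
opening: -0.0001
finger_force: 0.6
dock xy mm [-79.9   4.3] tip z 0.03134042803389171 yaw -0.00011757131482714733 F [-0.2 -1.  -0.4] 5.9 tilt [ 0.0001 -0.0006]
```

```bash
python3 -m handwheel '[[0,0.2,0.1,0,1],[0,0.5,0.2,0,1],[0,0.8,0.2,0,1],[0,1.1,0.2,0,1],[0,1.4,0.2,0,1],[0,1.7,0.2,0,1],[0,2.0,0.2,0,1],[0,2.3,0.2,0,1],[0,2.6,0.2,0,1],[0,2.9,0.2,0,1]]'; python3 st.py
```

```text
time_s: 7.15
eef_pos: [0.4742, -0.0669, 0.0542]
ee_rot: [-0.046, 0.999, 0.0, -0.0]
contact_force: [-0.0, -2.6, 1.3]
opening: -0.0001
finger_force: 1.1
dock xy mm [-50.4   4.6] tip z 0.0291841690597041 yaw 0.0001361461445372747 F [-0.  -2.6  1.3] 7.15 tilt [-0.0004  0.0003]
```

Contact at about 2.6 N; the rack is sliding. About 15–20 mm remain.

```bash
python3 -m handwheel '[[0,0.2,0,0,1],[0,0.4,0,0,1],[0,0.6,0,0,1],[0,0.8,0,0,1],[0,0.95,0,0,1],[0,1.05,0,0,1],[0,1.15,0,0,1],[0,1.25,0,0,1],[0,1.35,0,0,1],[0,1.35,0,0,1]]'; python3 st.py; python3 - <<'E'
from h import *
c=cams.capture("side"); cv2.imwrite("pics/s3.png",cv2.resize(c["color"][225:302,265:345,::-1],None,fx=7.5,fy=7.5,interpolation=2))
E
```

```text
time_s: 8.4
eef_pos: [0.473, -0.0536, 0.0543]
ee_rot: [-0.046, 0.999, 0.0, -0.0]
contact_force: [0.2, -0.7, -0.0]
opening: -0.0002
finger_force: 0.5
dock xy mm [-37.    4.5] tip z 0.029263909255239827 yaw 0.0002700716297985295 F [ 0.2 -0.7 -0. ] 8.4 tilt [-0.0002  0.0004]
```

View pics/s3.png

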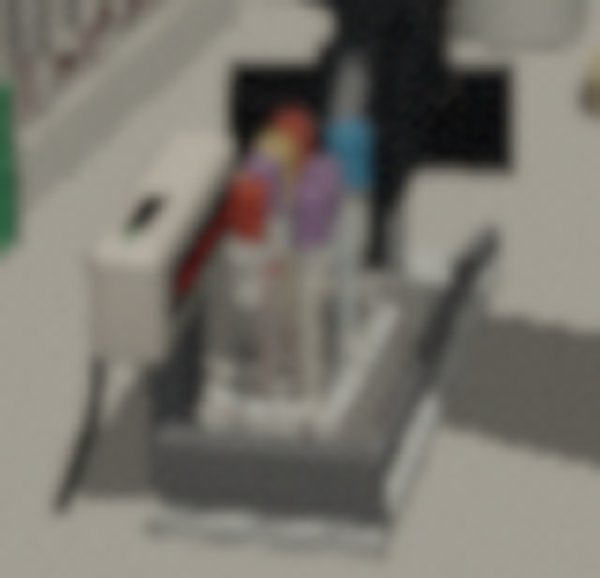

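The side view shows the rack close to the end stop (front wall at about (265,405) in the crop), the hand behind it and clear of the tubes. I'll push on in small steps until the force rises.

```bash
python3 -m handwheel '[[0,0.05,0,0,1],[0,0.1,0,0,1],[0,0.15,0,0,1],[0,0.2,0,0,1],[0,0.25,0,0,1],[0,0.3,0,0,1],[0,0.3,0,0,1],[0,0.3,0,0,1],[0,0.3,0,0,1],[0,0.3,0,0,1]]'; python3 st.py
```

```text
time_s: 9.7
eef_pos: [0.4728, -0.0507, 0.0543]
ee_rot: [-0.046, 0.999, 0.0, -0.0]
contact_force: [0.5, -0.1, -0.4]
opening: 0.0001
finger_force: 0.3
dock xy mm [-34.2   4.5] tip z 0.02928464304638384 yaw 9.431476650112458e-05 F [ 0.5 -0.1 -0.4] 9.7 tilt [-0.0001  0.0002]
```

```bash
python3 -m handwheel '[[0,0.05,0,0,1],[0,0.1,0,0,1],[0,0.15,0,0,1],[0,0.2,0,0,1],[0,0.2,0,0,1],[0,0.2,0,0,1],[0,0.2,0,0,1],[0,0.2,0,0,1],[0,0.2,0,0,1],[0,0.2,0,0,1]]'; python3 st.py
```

```text
time_s: 10.95
eef_pos: [0.4727, -0.0487, 0.0543]
ee_rot: [-0.046, 0.999, 0.0, -0.0]
contact_force: [-0.1, 0.3, 0.1]
opening: -0.0001
finger_force: 0.2
dock xy mm [-32.2   4.4] tip z 0.029304495371946807 yaw 0.00016752959274501933 F [-0.1  0.3  0.1] 10.95 tilt [-0.      0.0002]
```

```bash
python3 -m handwheel '[[0,0.03,0,0,1],[0,0.06,0,0,1],[0,0.09,0,0,1],[0,0.12,0,0,1],[0,0.15,0,0,1],[0,0.18,0,0,1],[0,0.21,0,0,1],[0,0.24,0,0,1],[0,0.27,0,0,1],[0,0.3,0,0,1]]'; python3 st.py
```

```text
time_s: 12.2
eef_pos: [0.4735, -0.0471, 0.0548]
ee_rot: [-0.046, 0.999, -0.002, 0.001]
contact_force: [0.6, -7.1, 0.0]
opening: 0.0003
finger_force: 3.4
dock xy mm [-30.6   3.4] tip z 0.029808793193993377 yaw -0.0005273927765157005 F [ 0.6 -7.1  0. ] 12.2 tilt [ 0.0019 -0.0033]
```

Force rises to 7 N while motion stalls: the rack is against the stop. Back off and rise.

```bash
python3 -m handwheel '[[0,-0.3,0,0,1],[0,-1,0,0,1],[0,-2.5,0,0,1],[0,-4.5,0,0,1],[0,-6,0,0,1],[0,-6,-3,0,1],[0,-6,-7,0,1],[0,-6,-11,0,1],[0,-6,-14.5,0,1],[0,-6,-14.5,0,1]]'; python3 st.py; python3 - <<'E'
from h import *
for n in("side","top"):
    c=cams.capture(n); print(n,[(q,round(r["conf"],2),np.round(r["location"],1),int(r["pixels"].sum())) for q in("rack","tube_yellow","cap_yellow","catch") for r in spotter.regions_of(n,q)[:2]])
    y,x=(225,265) if n=="side" else (205,250)
    cv2.imwrite(f"pics/{n}4.png",c["color"][:,:,::-1])
    i=cv2.resize(c["color"][y:y+70,x:x+100,::-1],None,fx=8,fy=8,interpolation=2); globals()[n]=i
cv2.imwrite("pics/b4.png",cv2.resize(np.hstack([side[:,:640],top[:,:800]])[:, :],None,fx=.55,fy=.55) if 0 else np.vstack([cv2.resize(side[:,:640],(480,420))[:300] if 0 else cv2.resize(side,(428,300),interpolation=3),cv2.resize(top,(428,300),interpolation=3)]))
E
```

```text
time_s: 13.45
eef_pos: [0.4803, -0.1069, 0.2026]
ee_rot: [-0.046, 0.999, -0.001, 0.003]
contact_force: [-0.2, -0.5, -0.2]
opening: 0.0
finger_force: 0.0
dock xy mm [-90.8   2.2] tip z 0.17761309055914276 yaw -0.0002762988290014867 F [-0.2 -0.5 -0.2] 13.45 tilt [ 0.0066 -0.0021]
side [('rack', 0.63, array([308.1, 270.2]), 304), ('catch', 0.2, array([262.6, 344.9]), 497)]
top [('rack', 0.8, array([380.4, 220.8]), 867), ('tube_yellow', 0.61, array([415.3, 255. ]), 353), ('cap_yellow', 0.59, array([415.1, 246.3]), 313), ('catch', 0.62, array([338.2, 256.3]), 383), ('catch', 0.16, array([490. , 236.4]), 575)]
```

View pics/b4.png

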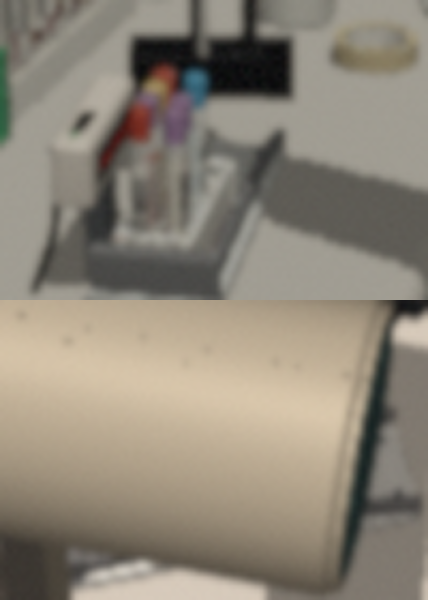

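```bash
python3 -m handwheel '[[2,-3,-1,0,1],[4,-6,-2,0,1],[6,-9,-3,0,1],[8,-12,-3,0,1],[10,-15,-3,0,1],[11,-18,-3,0,1],[12,-21,-3,0,1],[12,-23,-3,0,1],[12,-25,-3,0,1],[12,-25,-3,0,1]]'; python3 - <<'E'
from h import *
o=[]
for n in("side","top"):
    c=cams.capture(n); print(n,[(q,round(r["conf"],2),np.round(r["location"],1),int(r["pixels"].sum())) for q in("rack","tube_yellow","cap_yellow","catch") for r in spotter.regions_of(n,q)[:3]])
    cv2.imwrite(f"pics/{n}5.png",c["color"][:,:,::-1])
    y,x=(225,270) if n=="side" else (212,256)
    w=50 if n=="side" else 98
    o.append(cv2.resize(c["color"][y:y+70,x:x+w,::-1],None,fx=8 if n=="top" else 8,fy=8,interpolation=2))
i=np.hstack(o); print(i.shape); cv2.imwrite("pics/b5.png",cv2.resize(i,None,fx=.675,fy=.675,interpolation=3))
E
```

```text
time_s: 15.2
eef_pos: [0.3821, -0.3666, 0.2292]
ee_rot: [-0.046, 0.999, -0.0, 0.0]
contact_force: [-1.0, -0.4, 0.6]
opening: -0.0001
finger_force: 0.0
side [('rack', 0.84, array([311.1, 277.2]), 305), ('rack', 0.64, array([316.5, 237.5]), 661), ('rack', 0.29, array([262.6, 347.5]), 426), ('tube_yellow', 0.44, array([301.7, 242.6]), 12)]
top [('rack', 0.62, array([385.2, 231.1]), 388)]
(560, 1184, 3)
```

View pics/b5.png

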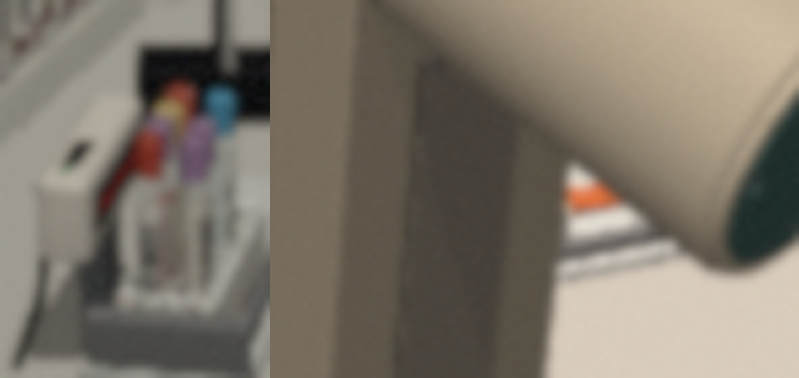

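The side crop shows the rack's leading end at the stop, with the yellow cap at about (172,110). In the top crop the orange catch now shows behind the rack at (590,198), but the arm hides the caps. I'll swing left for a clear top view.

```bash
python3 -m handwheel '[[0,4.5,-0.5,0,1],[0,9,-1,0,1],[-0.5,13.5,-1,0,1],[-0.5,18,-1,0,1],[-1,22.5,-1,0,1],[-1,27,-1,0,1],[-1.5,32,-1,0,1],[-1.5,37,-1,0,1],[-2,42,-1,0,1],[-2,47,-1,0,1]]' && python3 -m handwheel '[[1,4.5,0,0,1],[2,9,0,0,1],[4,13.5,0,0,1],[6,18,0,0,1],[8,22.5,0,0,1],[10,27,0,0,1],[11,31,0,0,1],[12,35,0,0,1],[13,38,0,0,1],[13,38,0,0,1]]'; python3 - <<'E'
from h import *
p=np.load("p.npy")
C={}
for n in("side","top"):
    c=C[n]=cams.capture(n); print(n,[(q,round(r["conf"],2),np.round(r["location"],1),int(r["pixels"].sum())) for q in("rack","tube_yellow","cap_yellow","catch") for r in spotter.regions_of(n,q)[:3]])
    cv2.imwrite(f"pics/{n}6.png",c["color"][:,:,::-1])
    h=cv2.cvtColor(c["color"],cv2.COLOR_RGB2HSV)
    for nm,lo,hi in(("yel",(18,90,110),(30,255,255)),("org",(4,150,120),(15,255,255))):
        m=cv2.inRange(h,lo,hi); m[:205]=0;m[290:]=0;m[:,:255]=0;m[:,355:]=0
        k,_,st,ce=cv2.connectedComponentsWithStats(m); print(nm,[(st[i].tolist(),ce[i].round(1).tolist()) for i in range(1,k) if st[i,4]>2])
    for nm,q in(("cap exp",(.0555,-.012,.125)),("cap mid",(.0555,-.012,.114)),("catch exp",(-.0205,0,.012))): print(nm,np.round(proj(c,dockT(p)(q)),1))
E
python3 st.py
```

```text
time_s: 16.95
eef_pos: [0.3581, 0.106, 0.2398]
ee_rot: [-0.046, 0.999, 0.0, 0.001]
contact_force: [0.1, 0.7, 0.6]
opening: 0.0002
finger_force: 0.0
time_s: 18.2
eef_pos: [0.1929, 0.4723, 0.2393]
ee_rot: [-0.048, 0.999, 0.0, 0.0]
contact_force: [0.6, -0.4, -0.3]
opening: 0.0001
finger_force: 0.0
side [('rack', 0.91, array([317.3, 236.1]), 635), ('rack', 0.86, array([309.3, 271.6]), 357), ('rack', 0.61, array([310.5, 258.4]), 79), ('tube_yellow', 0.15, array([335. , 210.8]), 659)]
yel [([271, 205, 6, 5, 15], [273.3, 206.1]), ([299, 244, 4, 3, 6], [300.8, 244.7])]
org [([302, 241, 2, 2, 3], [302.7, 241.7]), ([296, 251, 3, 2, 4], [297.0, 251.2])]
cap exp [301.5 244.2]
cap mid [301.5 247.9]
catch exp [311.7 270.9]
top [('rack', 0.67, array([376.2, 220.5]), 831), ('rack', 0.64, array([286.4, 235. ]), 81)]
yel [([281, 229, 5, 6, 25], [283.2, 231.5])]
org [([288, 228, 5, 4, 11], [289.9, 229.4]), ([269, 232, 3, 4, 8], [269.8, 233.2]), ([320, 247, 3, 2, 5], [321.2, 247.4])]
cap exp [283.7 230.6]
cap mid [283.8 232.7]
catch exp [311.1 249.5]
dock xy mm [510.3 234.2] tip z 0.21442223928868082 yaw -0.0006798005717079114 F [-0.2  0.3 -0.8] 18.7 tilt [0.0001 0.0001]
```

```bash
python3 -m handwheel '[[-1,-3,0,0,1],[-2,-7,0,0,1],[-3,-11,0,0,1],[-5,-15.5,0,0,1],[-7,-20,0,0,1],[-9,-24.5,0,0,1],[-11,-29,0,0,1],[-12,-33,0,0,1],[-13,-38,0,0,1],[-13,-38,0,0,1]]'; python3 - <<'E'
from h import *
from scipy.spatial.transform import Rotation as R
i=cv2.imread("pics/top6.png").astype(int); j=cv2.imread("pics/top0.png").astype(int)
print("R-B now/start, rows 243-253, cols 304-328");print((i[...,2]-i[...,0])[243:254,304:329:2]);print((j[...,2]-j[...,0])[247,304:329:2])
s=bot.observe();M=R.from_quat(s["ee_rot"]).as_matrix();t=dockT(np.load("p.npy"))([.056,-.012,.172]);print(t,(M.T@(t-s["eef_pos"])*100).round(2))
E
```

```text
time_s: 19.95
eef_pos: [0.3591, 0.1016, 0.2396]
ee_rot: [-0.043, 0.999, -0.0, 0.001]
contact_force: [0.5, -0.3, -0.0]
opening: 0.0002
finger_force: 0.0
R-B now/start, rows 243-253, cols 304-328
[[ 42  39  35  31  26  20  16  15  15  16  15  14  14]
 [ 42  42  39  35  32  26  20  19  27  25  16  14  15]
 [ 43  42  41  38  36  32  25  35  61  53  19  15  14]
 [ 43  43  42  40  38  35  34  61 110 100  28  16  14]
 [ 42  42  41  41  40  37  37  64 129 129  35  18  15]
 [ 43  42  42  41  41  39  37  49 101 124  36  16  14]
 [ 43  42  41  41  41  40  39  38  65  83  28  14  14]
 [ 42  42  41  40  40  40  39  37  44  45  23  15  15]
 [ 41  41  41  41  41  40  39  39  37  34  23  17  17]
 [ 42  42  41  41  41  41  40  40  37  32  25  18  15]
 [ 42  42  41  41  41  39  40  38  38  35  29  20  13]]
[12 13  9 10  8 13 14 13 13  9 11 13 10]
[0.48092298 0.04056774 0.172     ] [-11.61  -7.11   6.77]
```

```bash
python3 -m handwheel '[[-2.5,-1.5,0,0,1],[-5,-3,0,0,1],[-7.5,-4.6,0,0,1],[-10,-6.1,0,0,1],[-11.6,-7.1,0,0,1],[-11.6,-7.1,1,0,1],[-11.6,-7.1,2,0,1],[-11.6,-7.1,4,0,1],[-11.6,-7.1,5,0,1],[-11.6,-7.1,5,0,1]]'; python3 st.py; python3 - <<'E'
from h import *
p=np.load("p.npy")
for n in("side","top"):
    c=cams.capture(n); h=cv2.cvtColor(c["color"],cv2.COLOR_RGB2HSV); s=bot.observe()
    m=cv2.inRange(h,(18,90,110),(30,255,255)); m[:205]=0;m[290:]=0;m[:,:255]=0;m[:,355:]=0
    k,_,st,ce=cv2.connectedComponentsWithStats(m); print(n,[(st[i].tolist(),ce[i].round(1).tolist()) for i in range(1,k) if st[i,4]>2],np.round(proj(c,s["eef_pos"]-[0,0,.025]),1))
    print(proj(c,dockT(p)((.056,-.012,.125))))
    o=cv2.inRange(h,(4,150,120),(15,255,255));o[:240]=0;o[262:]=0;y,x=np.nonzero(o[:,295:335]);print("orange",len(x),x.min(initial=99)+295,x.max(initial=0)+295)
E
```

```text
time_s: 21.2
eef_pos: [0.4786, 0.0447, 0.1882]
ee_rot: [-0.046, 0.999, 0.0, -0.001]
contact_force: [-1.0, -0.3, -0.2]
opening: -0.0
finger_force: 0.0
dock xy mm [ 60.3 -10. ] tip z 0.16319533324715763 yaw 0.0006640972537914624 F [-1.  -0.3 -0.2] 21.2 tilt [-0.0027  0.0002]
side [([271, 205, 6, 5, 14], [273.4, 206.1]), ([300, 244, 3, 3, 5], [301.2, 245.0])] [301.4 231.3]
(np.float64(301.45694864526297), np.float64(244.24112423107331))
orange 0 394 295
top [] [281.5 223.3]
(np.float64(283.4908048415626), np.float64(230.5969102819001))
orange 0 394 295
```

```bash
python3 -m handwheel '[[-0.1,-0.2,0,0,1],[-0.2,-0.4,0,0,1],[-0.2,-0.4,0.5,0,1],[-0.2,-0.4,1,0,1],[-0.2,-0.4,1.4,0,1],[-0.2,-0.4,1.4,0,1],[-0.2,-0.4,1.4,0,1],[-0.2,-0.4,1.4,0,1],[-0.2,-0.4,1.4,0,1],[-0.2,-0.4,1.4,0,1]]'; python3 st.py
```

```text
time_s: 22.55
eef_pos: [0.4826, 0.0405, 0.1754]
ee_rot: [-0.046, 0.999, -0.0, 0.0]
contact_force: [-0.0, 0.3, -0.0]
opening: -0.0001
finger_force: 0.0
dock xy mm [ 55.8 -13.7] tip z 0.15044486751206332 yaw 0.00014737338395232058 F [-0.   0.3 -0. ] 22.55 tilt [ 0.0003 -0.    ]
```

```bash
for i in 1 2; do :; done; python3 -m handwheel '[[0.1,0,0,0,1],[0.1,0,0,0,1],[0.1,0,0,0,1],[0.1,0,0,0,1],[0.1,0,0,0,1],[0.1,0,0,0,1],[0.1,0,0,0,1],[0.1,0,0,0,1],[0.1,0,0,0,1],[0.1,0,0,0,1]]'; python3 -m handwheel '[[0,0,0,0,1],[0,0,0,0,1],[0,0,0,0,1],[0,0,0,0,1],[0,0,0,0,1],[0,0,0,0,1],[0,0,0,0,1],[0,0,0,0,1],[0,0,0,0,1],[0,0,0,0,1]]' >/dev/null;  python3 -m handwheel '[[0,0,0,0,1],[0,0,0,0,1],[0,0,0,0,1],[0,0,0,0,1],[0,0,0,0,1],[0,0,0,0,1],[0,0,0,0,1],[0,0,0,0,1],[0,0,0,0,1],[0,0,0,0,1]]' >/dev/null; python3 st.py; python3 - <<'E'
from h import *
p=np.load("p.npy");c=cams.capture("side");d=cv2.imread("pics/side0.png")
# edge of rack's leading wall top vs start, predicted for home
for x in(.110,.105): print([np.round(proj(c,dockT(p)((x,y,.044))),1).tolist() for y in(-.025,.025)])
g=cv2.cvtColor(c["color"],cv2.COLOR_RGB2GRAY); print(g[266:292,300],g[268:290,306])
print([np.round(proj(c,dockT(p)((.110,0,z))),1).tolist() for z in(.04,.044)],np.round(proj(c,dockT(p)((.125,0,.04))),1))
E
```

```text
time_s: 23.8
eef_pos: [0.4815, 0.0404, 0.1753]
ee_rot: [-0.046, 0.999, 0.0, 0.0]
contact_force: [0.1, -0.9, 0.6]
opening: -0.0
finger_force: 0.0
dock xy mm [ 55.8 -12.6] tip z 0.15030642946073877 yaw 0.00010846344651094242 F [-1.  -0.   0.4] 26.3 tilt [-0. -0.]
[[292.4, 279.5], [310.7, 281.2]]
[[292.8, 278.7], [311.1, 280.4]]
[107 104 101  99  97  97  96  95  98 101 107 113 126 144 150 138 120 106
  96  86  77  74  73  73  73  73] [119 120 122 121 120 121 123 126 125 126 134 146 152 144 125 109  99  91
  81  75  74  74]
[[301.5, 281.7], [301.5, 280.3]] [300.2 284.2]
```

```bash
python3 -c "
from bench import bot
print(bot.sign_off())"
```

```text
the job is handed in; nothing more can be done
None
```

I pushed the rack home against the end stop and handed the job in with the fingertips about 25 mm above the yellow cap, after a dwell of over 3 s. I saw the orange catch clear of the rack's trailing end, but the pictures were too coarse to confirm it had sprung up.

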